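# Unpin the jar-capping press, park its pin and press the lid home

## Task

Draw the leaning steel locking pin right out of the capping press and park it in the notch of the side strip: upright, shank at the back of the notch, hanging by its collar, let go. Only then push the press's black knob all the way down so that the lid is home on the jar. Do not drop the pin, and leave the bottle, the mug and the spare lid where they are.

Things in the scene. Friction and masses are not known exactly. Their poses are not given: they have to be found in the camera images.
- press: Fixed grey capping press: base 200 x 130 mm, 193 mm column on its far (+x) side, y +-28 mm above the base, squat amber jar under the ram. Origin: centre of the base's underside on the table; z up, -x is its front (to the robot); the ram's axis is x = y = 0. A 14 mm thick cross bar (x 55 to 75 mm, y +-250 mm, top at z 95 mm) carries the wing one side, the ledge the other.
- bore_mouth (a point): Middle of the upper face of the 41 mm square steel boss on the press's front; the pin's collar sits here. The 14 mm bore lies in the press's plane y = 0 and leans 30 degrees from vertical, upper end towards the press's -x. Axes as the press's. The ram's knob overhangs the pin, so a vertical gripper does not fit: come in along the leaning axis.
- pin: Loose steel pin, about 0.12 kg. Origin: centre of its collar's underside; z runs along it to the paddle. Shank 12 mm thick, z = -80 to 0; collar 26 mm across, z = 0 to 6; flat paddle z = 6 to 46, 16 mm thick along y, 26 mm wide along x. Starts in the leaning bore, collar on the boss, y axis as the press's; must be drawn 80 mm along its axis. Only weight and light friction resist.
- wing: Fixed aluminium plate on the press's cross bar, left or right, about 170 mm from the ram's axis; axes as the press's. Origin at its underside, 95 mm above the table; plate x -8 to 76, y +-55, 6 mm thick. A 6 mm steel strip lies on it, 120 mm long along y, top at z = 12 mm, straight front edge at x = -50 mm, with one notch. Below the notch all is free down to the table.
- strip_edge (a point): Point on the top front edge of the strip, level with the wing's origin (its x = -50, y = 0, z = 12 mm). The strip's notch opens to the front (-x): V mouth 37 mm wide, narrowing over 13 mm to a 15 mm slot that ends 37 mm behind the edge. Its middle lies anywhere within 25 mm to either side (y) of this point, not measured: find it by sight, or by touch with the shank.
- ledge: Plain aluminium tray ledge without a notch on the press's other side, fixed; 120 mm (x) x 110 mm (y), 6 mm thick with 12 mm rims; origin at its underside, 95 mm above the table. Not used.
- ram (a joint): Travel of the press's ram downwards, m: 0 = up (as pinned), 0.025 = fully down, lid home on the jar. It stays where it is left; pushing it down takes about 5 to 8 N. The pin blocks it.
- knob_top (a point): Centre of the flat top of the ram's black mushroom knob (72 mm across, flat part 52 mm, 20 mm thick), 330 mm above the table at the start, 305 mm when fully down.
- bottle: Bystander: amber bottle, 60 mm diameter, 150 mm tall, origin at its foot; behind the press.
- mug: Bystander: white mug, 76 mm diameter, 90 mm tall, origin at its foot; behind the press.
- spare_lid: Bystander: brass lid lying on the table before the press, 66 mm diameter, 12 mm thick, origin at its underside.
Things that resemble listed ones, but are neither listed nor needed, are in the scene too. There is more than one size of the pin; the job needs the middle-sized.

How it is judged (in metres and radians):
On the way, in this order (a step that is already met when the one before it is completed fails the run):
1. the pin is drawn right out of the bore, the ram still up (distance of pin from where it was at the start of the episode above 0.08 m and value of joint ram below 0.008 m), for 0.1 s.
2. the pin is parked in the notch and let go, the ram still up (x of pin in the frame of wing between -0.03 and -0.01 m and y of pin in the frame of wing between -0.035 and 0.035 m and z of pin in the frame of wing between 0.008 and 0.0145 m and angle between pin's own z axis and vertical below 0.14 rad and linear speed of pin below 0.02 m/s and contact force between pin and the fingers below 0.1 N and value of joint ram below 0.008 m), for 0.2 s.
At the end, for the whole second after the job is handed in: The pin stands upright (within 8 degrees) in the notch, shank at most 11 mm from the notch's end, collar resting on the strip (within about 3 mm), at rest and released; the ram is down to within 3 mm of its stop (x of pin in the frame of wing between -0.03 and -0.01 m and y of pin in the frame of wing between -0.035 and 0.035 m and z of pin in the frame of wing between 0.008 and 0.0145 m and angle between pin's own z axis and vertical below 0.14 rad and linear speed of pin below 0.02 m/s and contact force between pin and the fingers below 0.1 N and value of joint ram above 0.022 m); the robot touches nothing.
It fails at once if the pin is dropped (height (world z) of pin below 0.06 m).
It fails at once if the bottle is shifted by more than 20 mm (distance of bottle from where it was at the start of the episode above 0.02 m).
It fails at once if the mug is shifted by more than 20 mm (distance of mug from where it was at the start of the episode above 0.02 m).
It fails at once if the spare lid is shifted by more than 20 mm (distance of spare_lid from where it was at the start of the episode above 0.02 m).
It also fails if it takes over 59 s, if anything falls off the work surface, if the arm or the gripper's body presses on something with over 40 N, if the wrist force passes 120 N, or if a joint passes its speed limit or range.

## Robot

A 7-joint arm with a two-finger parallel gripper is mounted at the origin on the work surface. World frame = base frame: x ahead of the robot, y to its left, z up, the work surface at z = 0. Lengths are in mm, angles in rad, forces in N, time in s.
With the tool pointing down it reaches from about 425 to 875 mm from the base axis. Payload 8.4 kg.
Tool frame: the origin (TCP) lies on the centre line of the jaws, within the pads' length; the fingertips stand 8 mm ahead of it and the grasp point (between the pads) lies 11 mm behind it (robot.tips_ahead is the distance from the TCP to the fingertips, in mm); z points along the fingers, y is the line along which they close (so a half turn about z gives the same grasp; the last joint's range is limited). The gripper opens to 85 mm and grips with 20 to 120 N. Pads are 22 mm wide; open, the fingers measure 114 mm over their backs; the gripper's body (76 mm by 85 mm) begins 54 mm behind the grasp point. The pads swing forward as they close: fully open they stand 13 mm farther back than shut.
Start: joints at [1.058, 0.333, 0.04, 1.465, -0.013, 1.343, -0.059], TCP at [261.335, -595.121, 239.308] pointing down, gripper open.
Joint ranges: [-2.58, 2.58], [-0.38, 2.09], [-1.3, 1.39], [0.25, 2.4], [-1.5, 4.64], [0.08, 2.09], [-2.65, 2.65]. Speed limits (rad/s): [2.22, 2.22, 2.79, 2.79, 3.14, 3.14, 3.14].

## Interface

Orientations are given as a unit quaternion [w, x, y, z].
In Python, from workcell import robot gives the robot as it stands. Calls block until the motion is done:
- robot.movep(position, orientation): joint-space move of the TCP to a pose.
- robot.move_straight(position, rotation=None, velocity=150, guard=None): straight line of the TCP; rotation=None keeps the orientation; velocity is the mean speed in mm/s. With guard (N) it stops when the force on the tool has changed by that much, and returns True; else False.
- robot.goto_joints(angles): joint-space move.
- robot.set_gripper(opening): finger opening in mm; the grip force is fixed at half the most; returns when the fingers have stopped.
- robot.pause(seconds).
- robot.solve_ik(position, orientation): joint angles nearest the present ones, or None.
- robot.read_camera(name): name is "scene" or "side" or "wrist"; returns the picture (384x512x3 uint8, red, green, blue); there is no depth.
- robot.calibration(name): a dict with "K" (3x3 intrinsics, pixels), "R" (3x3) and "t" (3): a world point X has camera coordinates R X + t. Camera axes: x right, y down, z forward; pixel columns grow to the right and rows downward; lengths in mm; the calibration is good to about 2 mm. A picture is of the moment at which its call begins: read the wrist's pose just before it. calibration takes no time and is no camera call; for the wrist camera it gives the pose at the moment of the call.
A pose or a line that the arm cannot do raises robot.IKError and nothing moves.
- robot.hand_in(): hands the job in; it is judged then, once.
Readings, each from a call of its own:
- robot.read_t(): time.
- robot.read_joints(): joint angles.
- robot.read_joint_vel(): joint speeds.
- robot.read_joint_torque(): joint torques, N m.
- robot.read_ee_pos(): TCP position.
- robot.read_eef_rot(): TCP orientation.
- robot.read_ft_force(): force on the tool from outside, world axes, zero at the start.
- robot.read_ft_torque(): the same for the moment, N m.
- robot.read_width(): finger opening in mm.
- robot.read_finger_force(): force on a finger pad.
Only numpy, scipy, OpenCV 4.12 (cv2) and the standard library are available. Lean on these libraries where they do the work, as an engineer would, in place of code of your own. Each camera call takes 0.05 s, during which the arm holds its last target. There are 200 camera calls.

## Working session

There is one attempt and no reset: what is moved stays moved. The work goes in short steps, each a Python script; the robot and the scene stay as the last script left them, time stands still between calls to the robot, and variables do not carry over. Pictures are saved under pics/ and viewed, at most 10 in all, crops included, and the job is handed in when it is done.

```bash
mkdir -p pics; ls
python3 - <<'E'
from workcell import robot
import cv2
for n in ("scene","side"):
    im=robot.read_camera(n); cv2.imwrite(f"pics/{n}0.png",cv2.resize(im[:,:,::-1],(800,600),interpolation=cv2.INTER_CUBIC))
    c=robot.calibration(n); print(n,c["K"].round(1).tolist(),c["R"].round(3).tolist(),c["t"].round(1).tolist())
print(robot.read_eef_rot())
E
```

```text
pics
scene [[459.6, 0.0, 252.6], [0.0, 459.6, 194.0], [0.0, 0.0, 1.0]] [[-0.336, 0.942, -0.012], [0.753, 0.261, -0.603], [-0.565, -0.212, -0.797]] [155.9, -329.2, 1585.4]
side [[372.8, 0.0, 258.1], [0.0, 372.8, 195.5], [0.0, 0.0, 1.0]] [[-0.788, -0.616, -0.011], [-0.429, 0.562, -0.707], [0.441, -0.552, -0.707]] [454.9, 389.5, 705.2]
[-7.15943580e-04  9.78678970e-01  2.05394565e-01 -1.83874904e-04]
```

View pics/scene0.png

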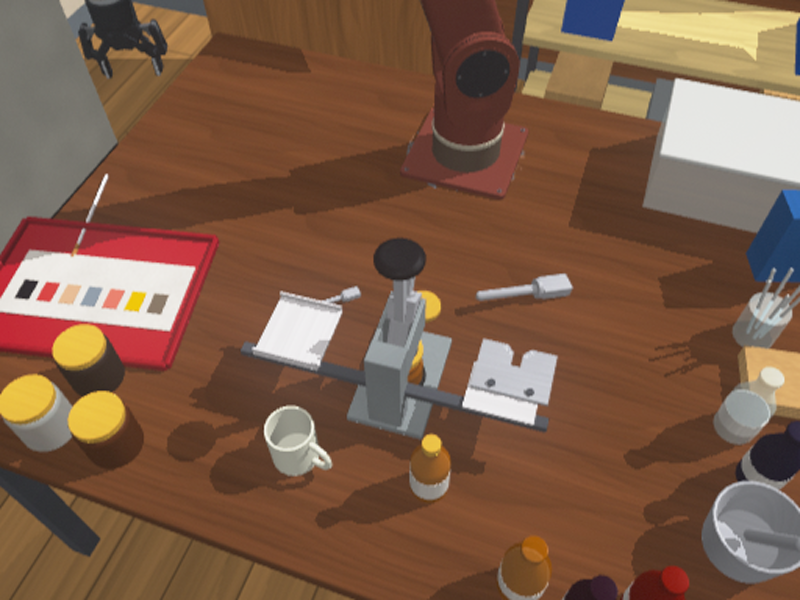

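View pics/side0.png

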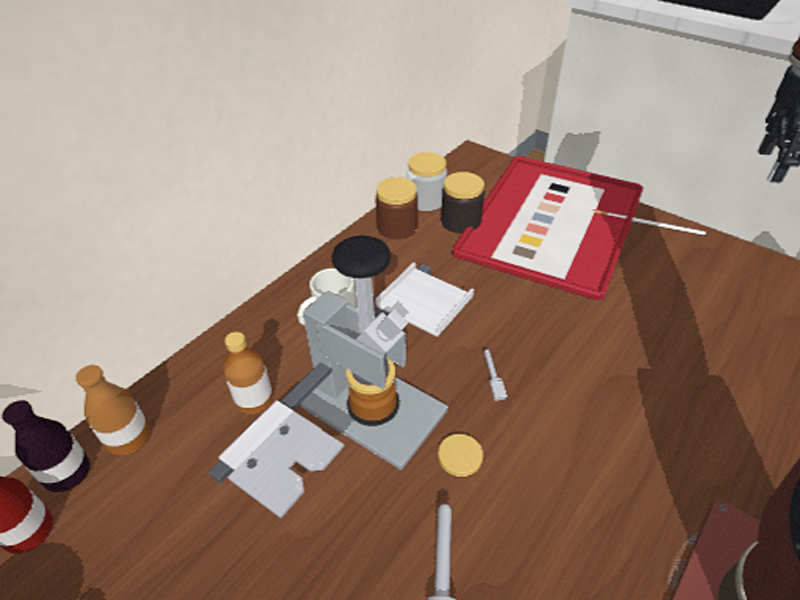

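The scene view shows the press at (400,330) px, with its knob at (399,255). The notched wing is to its right (world +y) at (512,380), and the plain ledge is to its left. There are three pin-like objects:
- **Pin in the press boss:** side view (390,320). This is the middle-sized one and the only one leaning in the bore, so it's the one I need.
- **Small pin on the table:** side view (495,375).
- **Big pin on the table:** side view (443,550).

Next I'll fit the press pose and check it with an overlay on an enlarged crop.

```bash
cat > h.py <<'E'
import numpy as np, cv2
from scipy.optimize import least_squares
from workcell import robot
C={n:robot.calibration(n) for n in("scene","side")}
def proj(n,X,c=None):
    c=c or C[n]; p=np.atleast_2d(X)@np.array(c["R"]).T+c["t"]; q=p@np.array(c["K"]).T; return q[:,:2]/q[:,2:]
def P(v,X):  # press->world, v=x,y,yaw
    c,s=np.cos(v[2]),np.sin(v[2]); X=np.atleast_2d(X); return np.c_[v[0]+c*X[:,0]-s*X[:,1],v[1]+s*X[:,0]+c*X[:,1],X[:,2]]
def crop(n,im,ctr,half,f,name,pts=()):
    h=half; x0,y0=int(ctr[0]-h[0]),int(ctr[1]-h[1]); x0=max(x0,0);y0=max(y0,0)
    s=cv2.resize(im[y0:y0+2*h[1],x0:x0+2*h[0],::-1],None,fx=f,fy=f,interpolation=cv2.INTER_CUBIC)
    for p in pts: cv2.circle(s,tuple(int(round((a-b+.5)*f)) for a,b in zip(p,(x0,y0))),2,(0,0,255),-1)
    cv2.imwrite(f"pics/{name}.png",s); print(name,"origin",x0,y0,"f",f,s.shape)
E
python3 - <<'E'
from h import *
# (cam, px800, kind, xyz)
O=[("scene",(241,349),(65,-250,88)),("scene",(547,424),(65,250,88)),("scene",(399,256),(0,0,330)),
("side",(361,255),(0,0,330)),("side",(402,467),(-100,65,5)),("side",(447,408),(-100,-65,8)),("side",(222,471),(65,250,88)),("scene",(421,436),(100,65,5)),("scene",(348,416),(100,-65,8))]
f=lambda v:np.concatenate([(proj(n,P(v,X))[0]-np.array(p)/1.5625) for n,p,X in O])
r=least_squares(f,[600,0,0],loss="soft_l1");v=r.x;print(v,f(v).reshape(-1,2).round(1).tolist())
# wing: strip front corners
S=[("scene",(478,340),-60),("scene",(557,352),60),("side",(281,516),-60+120),("side",(343,447),-60)]
g=lambda w:np.concatenate([(proj(n,P(v,(w[0]-50,w[1]+y,107)))[0]-np.array(p)/1.5625) for n,p,y in S])
r2=least_squares(g,[20,170],loss="soft_l1");w=r2.x;print(w,g(w).reshape(-1,2).round(1).tolist())
M=[(0,0,330)]+[(x,y,95) for x in(55,75) for y in(-250,250)]+[(x,y,0) for x in(-100,100) for y in(-65,65)]+[(w[0]+x,w[1]+y,z) for x,z in((-50,107),(76,101)) for y in(-60,60)]
M+=[(36*np.cos(a),36*np.sin(a),320) for a in np.arange(0,6.28,.5)]
np.save("fit.npy",np.r_[v,w])
ims={}
for n in C:
    im=robot.read_camera(n); np.save(n+".npy",im)
    q=proj(n,P(v,M)); crop(n,im,proj(n,P(v,(0,60,150)))[0],(100,85),4 if n=="scene" else 3.5,n+"1",q)
E
```

```text
[5.92922959e+02 5.58362161e+01 5.90906014e-02] [[0.5, -0.1], [-0.3, 0.1], [-0.4, -1.4], [0.4, -3.2], [0.2, 1.6], [1.2, -0.4], [-3.9, 5.0], [0.2, 1.7], [-1.7, 1.4]]
[  1.39441282 184.74749532] [[2.6, -0.9], [-0.4, 2.3], [-0.0, 0.4], [0.4, -1.8]]
scene1 origin 179 131 f 4 (680, 800, 3)
side1 origin 119 155 f 3.5 (595, 700, 3)
```

```bash
python3 -c "
import cv2;a=cv2.imread('pics/scene1.png');cv2.imwrite('pics/scene1b.png',a[:600])"
```

```text
(no output)
```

View pics/side1.png

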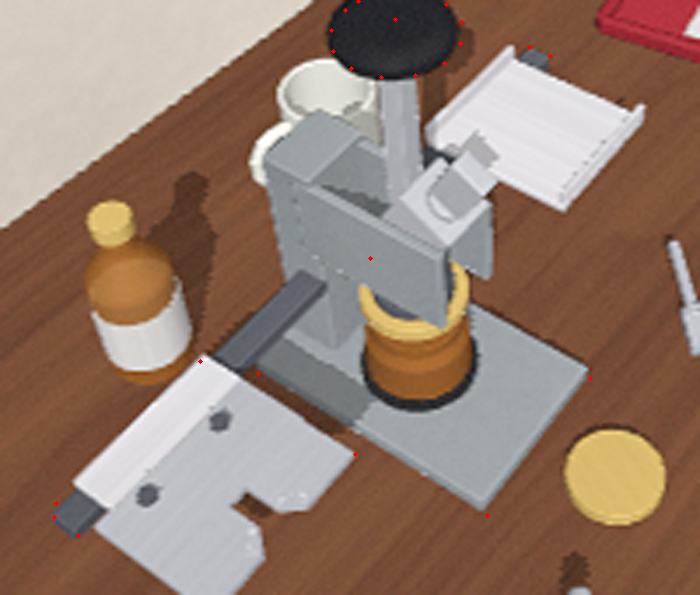

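View pics/scene1b.png

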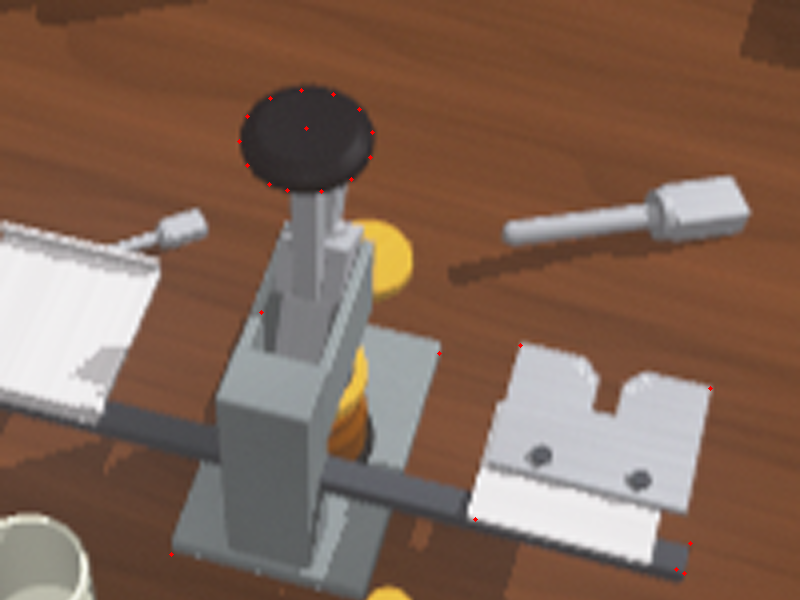

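Red model points land within a few mm in both views. The crop confirms the middle pin in the boss (collar about (452,195), paddle end about (483,150) in side1) and the notch at scene1b (607,410). Next: refine the fit, estimate the bore mouth, and look with the wrist camera from the leaning pre-grasp pose.

```bash
cat >> h.py <<'E'
def ray_plane(c,px,p0,nrm):
    R,t,K=map(np.array,(c["R"],c["t"],c["K"])); o=-R.T@t; d=R.T@np.linalg.solve(K,[*px,1]); return o+d*((p0-o)@nrm)/(d@nrm)
def Pinv(v,X): c,s=np.cos(v[2]),np.sin(v[2]); d=np.array(X)-[v[0],v[1],0]; return np.array([c*d[0]+s*d[1],-s*d[0]+c*d[1],d[2]])
from scipy.spatial.transform import Rotation as Ro
def quat(v,lean,flip=1):  # tool z lean deg from down towards +x press; tool y = flip*press y
    a=np.radians(lean); z=np.array([np.sin(a),0,-np.cos(a)]); y=np.array([0,flip,0]); x=np.cross(y,z)
    q=(Ro.from_euler("z",v[2])*Ro.from_matrix(np.c_[x,y,z])).as_quat(); return q[[3,0,1,2]]
E
python3 - <<'E'
from h import *
s=lambda x,y:("side",(119+x/3.5-.5,155+y/3.5-.5)); c=lambda x,y:("scene",(179+x/4-.5,131+y/4-.5))
O=[(s(588,371),(-100,-65,5)),(s(482,507),(-100,65,2)),(c(306,130),(0,0,330)),(s(394,28),(0,0,325)),(c(690,558),(65,250,88)),(c(365,595),(100,65,3)),(c(172,550),(100,-65,5)),(s(75,535),(55,250,81)),(("scene",(241/1.5625,349/1.5625)),(65,-250,88))]
W=[(c(520,344),(-50,-60)),(c(711,387),(-50,60)),(s(355,455),(-50,-60)),(c(688,510),(10,60)),(s(205,600),(-50,60)),(s(95,530),(10,60))]
def f(u):
    return np.concatenate([proj(k[0],P(u,X))[0]-k[1] for k,X in O]+[proj(k[0],P(u,(u[3]+x,u[4]+y,107)))[0]-k[1] for k,(x,y) in W[:3]+W[4:5]])
r=least_squares(f,np.load("fit.npy"),loss="soft_l1");u=r.x;print(u.round(3),f(u).reshape(-1,2).round(1).tolist());np.save("fit.npy",u)
n=P([0,0,u[2]],(0,1,0))[0]
for px in((452,197),(485,150)):
    print(Pinv(u,ray_plane(C["side"],s(*px)[1],P(u,(0,0,0))[0],n)).round(1))
# notch middle
for k in (c(607,412),s(247,505)):
    print("notch end",(Pinv(u,ray_plane(C[k[0]],k[1],np.array([0,0,107.]),np.array([0,0,1.])))-[u[3],u[4],0]).round(1))
# large pin / lid location
for k in (c(650,210),c(510,235),c(745,200)): print("big",Pinv(u,ray_plane(C["scene"],k[1],np.array([0,0,15.]),np.array([0,0,1.]))).round())
w=robot.calibration("wrist");R=np.array(w["R"]);T=Ro.from_quat(np.array(robot.read_eef_rot())[[1,2,3,0]]).as_matrix()
print("cam in tool",(T.T@(-R.T@w["t"]-robot.read_ee_pos())).round(1),(T.T@R.T).round(2).tolist(),w["K"][0][0])
E
```

```text
[5.94344e+02 5.63100e+01 5.40000e-02 3.86000e-01 1.84005e+02] [[0.1, 0.9], [0.4, 1.7], [-0.0, -0.1], [-0.2, -0.6], [-1.4, 2.4], [-0.3, 2.4], [-0.6, 0.5], [1.5, 2.7], [0.5, -0.1], [-0.1, 0.5], [-0.3, 0.9], [-0.4, -0.5], [2.1, 4.2]]
[-35.   -0.  209.7]
[-59.7  -0.  263.4]
notch end [-17.    1.9 107. ]
notch end [-21.1   0.9 107. ]
big [-257.  183.   15.]
big [-206.   91.   15.]
big [-285.  248.   15.]
cam in tool [  64.9    0.6 -134.4] [[0.0, -0.97, -0.26], [1.0, 0.0, -0.0], [0.0, -0.26, 0.97]] 276.800658724582
```

Run:
```python
from h import *
u=np.load("fit.npy"); m=np.array([-37,0,209]); a=np.array([-.5,0,.866])
for fl in(1,-1):
  for nm,X,l in (("pre",m+a*140,30),("grasp",m+a*18,30),("out",m+a*120,30),("front",(u[3]-110,u[4]+2,107+25),0),("notch",(u[3]-20,u[4]+2,107+18),0),("knob",(0,0,300),0)):
    j=robot.solve_ik(P(u,X)[0],quat(u,l,fl)); print(fl,nm,None if j is None else np.round(j,2))
print(P(u,m+a*140))
```

```text
1 pre None
1 grasp [ 0.39 -0.19 -0.55  2.13 -0.06  0.65  1.48]
1 out [ 0.3  -0.38 -0.42  2.09 -0.15  0.88  1.56]
1 front [ 0.37  0.36 -1.07  1.85  0.34  1.14  0.8 ]
1 notch [ 0.28  0.54 -1.    1.65  0.48  1.21  0.8 ]
1 knob [ 0.43  0.28 -0.74  1.48  0.19  1.46  1.31]
-1 pre None
-1 grasp [ 0.82 -0.24 -0.91  2.12 -0.26  0.66 -1.48]
-1 out [-0.06 -0.37 -0.15  2.1   0.04  0.89 -1.75]
-1 front [ 0.31  0.33 -0.99  1.85  0.3   1.13 -2.3 ]
-1 notch [ 0.19  0.48 -0.86  1.66  0.39  1.18 -2.28]
-1 knob [ 0.34  0.26 -0.63  1.48  0.15  1.45 -1.8 ]
[[487.49822116  50.56573133 330.24      ]]
```

Run:
```python
from h import *
u=np.load("fit.npy"); m=np.array([-37,0,209]); a=np.array([-.5,0,.866])
robot.movep(P(u,m+a*115)[0],quat(u,30))
w=robot.calibration("wrist"); im=robot.read_camera("wrist"); np.save("wr1.npy",im); np.save("wr1c.npy",w,allow_pickle=True)
q=lambda z,x=0,y=0:P(u,m+a*z+np.array([.866,0,.5])*x+[0,y,0])[0]
pts=[proj(None,X,w)[0] for X in [q(0,20.5,20.5),q(0,20.5,-20.5),q(0,-20.5,20.5),q(0,-20.5,-20.5)]+[q(46,x,y) for x in(-13,13) for y in(-8,8)]]
print(robot.read_t(),np.round(pts,1).tolist(),robot.read_ft_force())
crop("w",im,(256,192),(256,192),1.5625,"wr1",pts)
```

```text
2.7 [[273.3, 213.8], [230.2, 213.9], [274.2, 171.4], [229.3, 171.4], [241.6, 192.1], [262.6, 192.1], [241.9, 224.1], [262.3, 224.1]] [ 0.48469456 -0.51499879  0.28215716]
wr1 origin 0 0 f 1.5625 (600, 800, 3)
```

View pics/wr1.png

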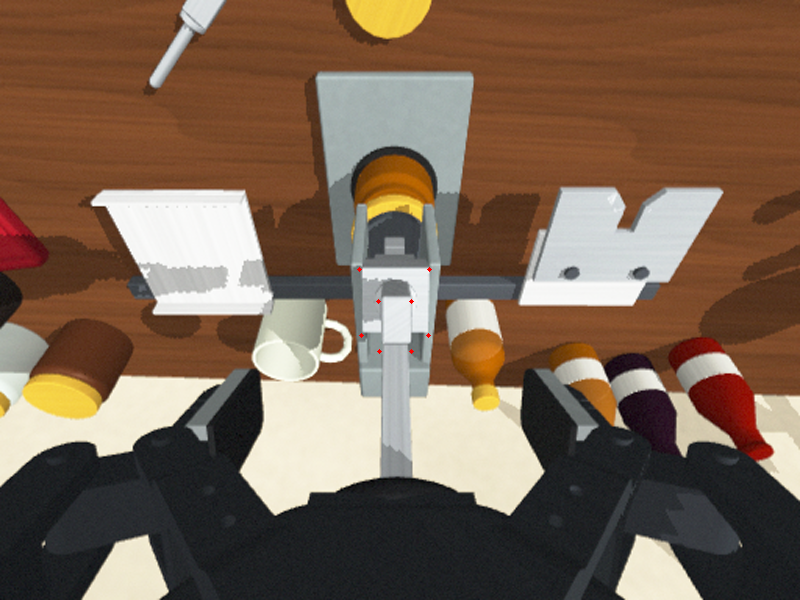

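The wrist view shows the boss around (395,300) with the pin's paddle end at about (397,320), near the model dots. The notch is at about (627,225). One enlarged crop will cover both.

Run:
```python
import numpy as np,cv2
im=np.load("wr1.npy")
a=im[160:235,220:290]; b=im[115:190,335:465]
a=cv2.resize(a[:,:,::-1],None,fx=5.5,fy=5.5,interpolation=cv2.INTER_CUBIC); b=cv2.resize(b[:,:,::-1],None,fx=3,fy=3,interpolation=cv2.INTER_CUBIC)
o=np.zeros((412,800,3),np.uint8); o[:a.shape[0],:385]=a[:412,:385]; o[:b.shape[0],395:395+b.shape[1]]=b[:412]
cv2.imwrite("pics/wr1c.png",o)
```

```text
(no output)
```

View pics/wr1c.png

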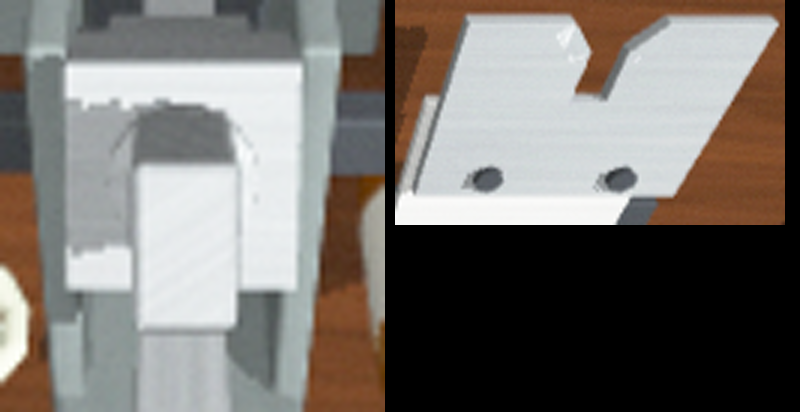

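Run:
```python
from h import *
u=np.load("fit.npy"); w=np.load("wr1c.npy",allow_pickle=True).item()
A=lambda x,y:(220+x/5.5-.5,160+y/5.5-.5); B=lambda x,y:(335+(x-395)/3-.5,115+y/3-.5)
a=np.array([-.5,0,.866]); b=np.array([.866,0,.5]); e=np.array([0,1,0])
# image-left = -y ; rows: front(-b) on top
O=[(A(65,62),0,-20.5,-20.5),(A(300,62),0,-20.5,20.5),(A(65,290),0,20.5,-20.5),(A(300,290),0,20.5,20.5),
(A(137,162),46,-13,-8),(A(238,162),46,-13,8),(A(139,328),46,13,-8),(A(236,328),46,13,8)]
f=lambda m:np.concatenate([proj(0,P(np.r_[u[:2],m[3]],m[:3]+a*h+b*i+e*j),w)[0]-p for p,h,i,j in O])
r=least_squares(f,[-37,0,209,u[2]],loss="soft_l1");print("mouth",r.x.round(3),f(r.x).reshape(-1,2).round(1).tolist())
N=[(B(570,16),-50,-18.5),(B(668,16),-50,18.5),(B(592,50),-37,-7.5),(B(627,48),-37,7.5),(B(575,97),-13,-7.5),(B(605,99),-13,7.5)]
F=[(B(468,16),-50,-60),(B(778,20),-50,60)]
g=lambda k:np.concatenate([proj(0,P(np.r_[u[:2],k[3]],(k[0]+x,k[1]+k[2]+y,107)),w)[0]-p for p,x,y in N]+[proj(0,P(np.r_[u[:2],k[3]],(k[0]+x,k[1]+y,107)),w)[0]-p for p,x,y in F])
s=least_squares(g,[u[3],u[4],0,u[2]],loss="soft_l1");print("wing",s.x.round(3),g(s.x).reshape(-1,2).round(1).tolist())
np.save("meas.npy",np.r_[r.x,s.x])
```

```text
mouth [-2.80680e+01  1.02300e+00  1.97056e+02  5.00000e-02] [[0.4, -0.4], [0.0, -0.3], [1.0, -1.6], [-1.0, -1.5], [-0.7, 0.6], [0.6, 0.6], [-1.0, 0.5], [0.5, 0.5]]
wing [-4.54400e+00  1.83013e+02 -1.91000e-01  4.60000e-02] [[1.6, 0.6], [0.9, 0.8], [-0.6, -0.9], [0.3, -0.2], [-2.5, 0.2], [-0.5, -0.4], [-0.2, 0.4], [0.2, -0.4]]
```

The wrist's size-based depth puts the mouth about 14 mm lower along the axis than the side view does, so I'll check with one enlarged side crop.

Run:
```python
from h import *
u=np.load("fit.npy"); im=np.load("side.npy")
crop("side",im,(248,210),(33,25),12,"side2")
```

```text
side2 origin 215 185 f 12 (600, 792, 3)
```

View pics/side2.png

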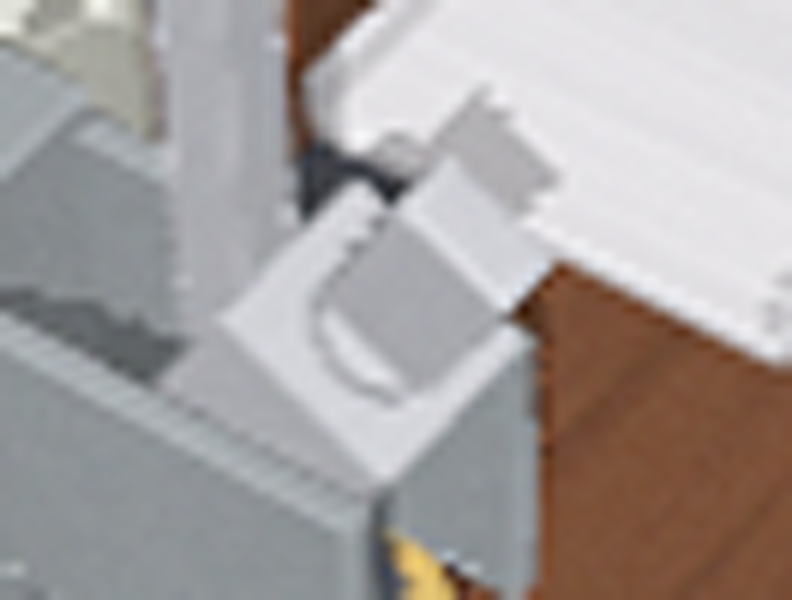

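The crop shows the boss face corners at (225,318), (385,478), (530,338) and (360,185), and the paddle end corners at (400,210), (500,318), (553,262) and (450,160). I'll fit both cameras jointly.

Run:
```python
from h import *
u=np.load("fit.npy"); w=np.load("wr1c.npy",allow_pickle=True).item(); me=np.load("meas.npy")
A=lambda x,y:(220+x/5.5-.5,160+y/5.5-.5); D=lambda x,y:(215+x/12-.5,185+y/12-.5)
a=np.array([-.5,0,.866]); b=np.array([.866,0,.5]); e=np.array([0,1,0])
G=[(0,-20.5,-20.5),(0,-20.5,20.5),(0,20.5,-20.5),(0,20.5,20.5),(46,-13,-8),(46,-13,8),(46,13,-8),(46,13,8)]
Wp=[A(65,62),A(300,62),A(65,290),A(300,290),A(137,162),A(238,162),A(139,328),A(236,328)]
Sp=[D(530,338),D(385,478),D(360,185),D(225,318),D(553,262),D(500,318),D(450,160),D(400,210)]
fw=lambda m:np.concatenate([proj(0,P(np.r_[u[:2],m[3]],m[:3]+a*g[0]+b*g[1]+e*g[2]),w)[0]-p for p,g in zip(Wp,G)])
fs=lambda m:np.concatenate([proj("side",P(np.r_[u[:2],m[3]],m[:3]+a*g[0]+b*g[1]+e*g[2]))[0]-p for p,g in zip(Sp,G)])
for nm,f in (("side",fs),("both",lambda m:np.r_[fs(m),fw(m)])):
    r=least_squares(f,[-33,0,205,.05],loss="soft_l1");print(nm,r.x.round(3),f(r.x).reshape(-1,2).round(1).tolist())
me[:4]=r.x; np.save("meas.npy",me); print(P(np.r_[u[:2],me[3]],me[:3]))
```

```text
side [-1.4172e+01 -2.0170e+01  1.7490e+02  3.3000e-02] [[-0.6, 0.5], [0.3, 0.3], [0.6, 0.2], [0.3, 0.1], [0.1, -0.2], [-0.0, -0.3], [-0.1, -0.4], [-0.5, -0.1]]
both [-3.0539e+01  5.8000e-01  2.0009e+02  4.6000e-02] [[-0.2, 1.5], [0.4, 1.9], [0.2, 0.7], [-0.4, 1.3], [0.7, 0.5], [0.5, 0.7], [0.1, -0.1], [-0.5, 0.5], [-0.1, -0.4], [0.2, -0.2], [0.4, -1.0], [-1.0, -0.8], [-1.0, 1.0], [0.6, 1.1], [-1.4, 1.4], [0.4, 1.5]]
[[563.81060789  55.48996511 200.08958949]]
```

Run:
```python
from h import *
u=np.load("fit.npy"); me=np.load("meas.npy"); v=np.r_[u[:2],.048]; np.save("v.npy",v)
m=Pinv(v,P(np.r_[u[:2],me[3]],me[:3])[0]); a=np.array([-.5,0,.866]); q=quat(v,30)
p=lambda h:P(v,m+a*h)[0]
robot.set_gripper(60)
robot.move_straight(p(100),q,100)
print(robot.move_straight(p(24),q,60,guard=8),robot.read_ee_pos(),p(24),robot.read_ft_force())
robot.set_gripper(0); print(robot.read_width(),robot.read_finger_force(),robot.read_ft_force(),robot.read_t())
w=robot.calibration("wrist"); im=robot.read_camera("wrist"); np.save("wr2.npy",im); crop("w",im,(253,200),(60,45),6,"wr2")
```

```text
False [551.89895472  54.92535378 221.25864863] [551.82442924  54.91418626 220.87358949] [-0.16895995  0.28126468 -0.32411249]
15.122501713709612 58.3675217628479 [-2.7536809   0.63857015  2.98372146] 5.3667
wr2 origin 193 155 f 6 (540, 720, 3)
```

View pics/wr2.png

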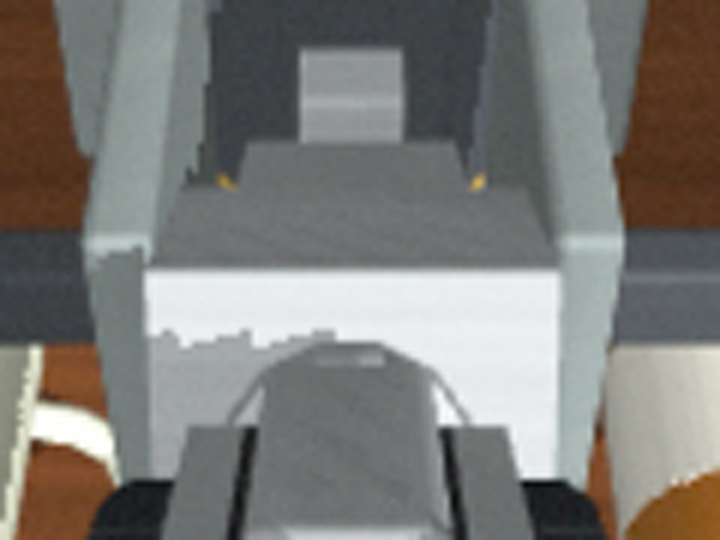

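The pin is gripped (width 15 mm), and the boss face is about 25 mm ahead of the TCP. Next I draw it out, turn it upright and bring it in front of the notch.

Run:
```python
from h import *
v=np.load("v.npy"); u=np.load("fit.npy"); a=P([0,0,v[2]],(-.5,0,.866))[0]
p0=np.array(robot.read_ee_pos()); 
print(robot.move_straight(p0+a*93,quat(v,30),80,guard=25), (np.array(robot.read_ee_pos())-p0)@a, robot.read_ft_force(), robot.read_width())
pp=Pinv(v,robot.read_ee_pos()); print(pp)
W=np.array([u[3],184.5,0]); 
robot.move_straight(P(v,(pp[0]-20,0,pp[2]))[0],quat(v,0),80)
robot.movep(P(v,W+[-95,0,107+25+12])[0],quat(v,0))
print(robot.read_ee_pos(),robot.read_width(),robot.read_ft_force(),robot.read_t())
o=[]
for n,ctr in(("side",(200,280)),("scene",(325,225))):
    im=robot.read_camera(n); np.save(n+"2.npy",im)
    q=[proj(n,P(v,W+X))[0] for X in ((-95,0,107+12),(-95,0,107+12-80),(-50,0,107),(-13,0,107))]; print(n,np.round(q,1).tolist())
    x0,y0=int(q[2][0])-33,int(q[2][1])-50; print(x0,y0)
    o.append(cv2.resize(im[y0:y0+100,x0:x0+66,::-1],None,fx=6,fy=6,interpolation=cv2.INTER_CUBIC))
cv2.imwrite("pics/fr.png",np.hstack(o))
```

```text
False 92.47940231258679 [ 0.04447246  0.07419622 -1.88029037] 15.117614184029994
[-89.09704457   0.69362298 301.03572765]
[491.83238017 234.81997606 145.07909011] 15.43748395774831 [ 0.44545766 -0.63861369  0.09436224] 8.3667
side [[216.7, 315.3], [220.2, 334.0], [199.6, 306.0], [185.8, 296.3]]
166 255
scene [[336.2, 206.1], [332.2, 223.5], [332.2, 223.0], [329.3, 235.1]]
299 172
```

View pics/fr.png

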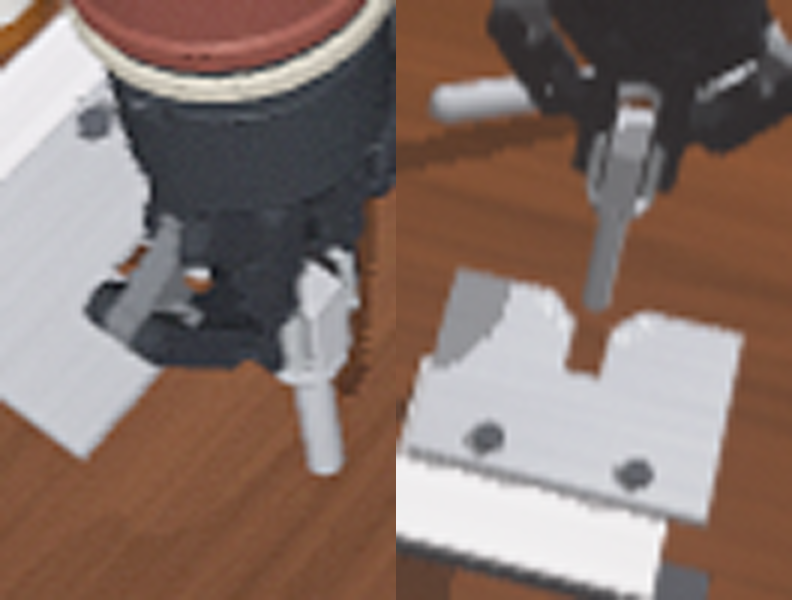

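The crop shows the pin upright in the jaws. The slot end is at about (584,375), 1–2 mm to the +y side of my estimate. I'll shift to y = 186 and enter under a force guard.

Run:
```python
from h import *
v=np.load("v.npy"); u=np.load("fit.npy"); q=quat(v,0)
y=186.0; z=107+25+10; x0=u[3]
robot.move_straight(P(v,(x0-70,y,z))[0],q,60)
y0f=np.array(robot.read_ft_force())
for i in range(6):
    hit=robot.move_straight(P(v,(x0-10,y,z))[0],q,40,guard=4)
    e=Pinv(v,robot.read_ee_pos())-[x0,0,0]; F=Pinv(np.r_[0,0,v[2]],np.array(robot.read_ft_force())-y0f)
    print(i,hit,e.round(1),F.round(1),robot.read_width(),robot.read_t())
    if not hit or e[0]>-27: break
    y+=np.sign(F[1])*1.5
    robot.move_straight(P(v,(e[0]+x0-6,e[1],z))[0],q,60); robot.move_straight(P(v,(e[0]+x0-6,y,z))[0],q,60)
```

```text
0 True [-19.6 185.8 141. ] [ 0.3 -0.8  0.8] 15.054271052557262 10.1917
```

It went straight in to the slot end at x ≈ -19.6. Now I back off 1 mm, lower onto the collar, and look before letting go.

Run:
```python
from h import *
v=np.load("v.npy"); q=quat(v,0); a=lambda d:P([0,0,v[2]],d)[0]
p=np.array(robot.read_ee_pos())+a((-1.2,0,0)); robot.move_straight(p,q,30)
hit=robot.move_straight(p-[0,0,20],q,20,guard=4); e=np.array(robot.read_ee_pos()); print(hit,e,robot.read_ft_force(),robot.read_t())
im=robot.read_camera("scene"); im2=robot.read_camera("side")
c=lambda i,x,y:cv2.resize(i[y:y+100,x:x+66,::-1],None,fx=6,fy=6,interpolation=cv2.INTER_CUBIC)
cv2.imwrite("pics/low.png",np.hstack([c(im2,160,245),c(im,299,160)]))
```

```text
True [564.97991916 240.90836237 129.61683655] [-1.35270927  0.04195063  5.73128261] 11.075
```

View pics/low.png

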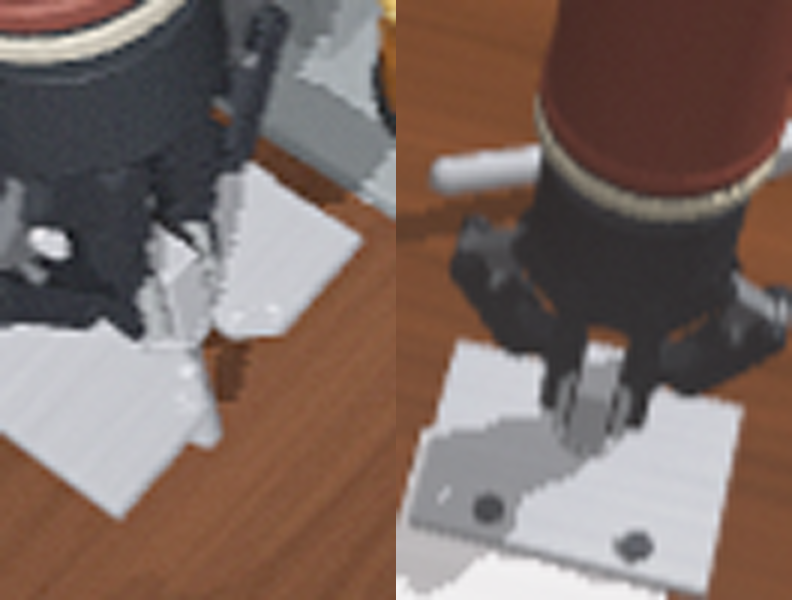

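The collar rests on the strip at the back of the notch, with the shank below. The contact height agrees (TCP at 129.6). I'll release, withdraw, then press the knob.

Run:
```python
from h import *
v=np.load("v.npy"); q=quat(v,0)
robot.set_gripper(70); robot.pause(.4)
p=np.array(robot.read_ee_pos()); print(robot.read_width(),robot.read_finger_force(),robot.read_ft_force())
print(robot.move_straight(p+[0,0,60],q,60,guard=6),robot.read_ft_force())
robot.pause(.2)
for n in C: np.save(n+"_rel.npy",robot.read_camera(n))
robot.move_straight(p+[0,0,245],q,200)
robot.set_gripper(0)
k=P(v,(0,0,0))[0]
robot.move_straight(k+[0,0,375],q,150)
for n in C: np.save(n+"_park.npy",robot.read_camera(n))
hit=robot.move_straight(k+[0,0,345],q,60,guard=10); print(hit,robot.read_ee_pos())
hit=robot.move_straight(k+[0,0,308],q,25,guard=30); print(hit,robot.read_ee_pos(),robot.read_ft_force(),robot.read_t())
```

```text
70.5233626925491 0.0 [ 0.08637878  0.03973072 -0.07997815]
False [ 0.75368148 -0.06199036  0.00599732]
False [594.34068486  56.26675286 345.04219912]
True [594.43197023  56.34530122 313.15517973] [-2.12536966 -0.0486832   6.15192138] 18.7667
```

The ram stopped with the tips at 305 mm, so it's fully down. I'll lift off and check the parked pin numerically before handing in, since my picture views are used up.

Run:
```python
from h import *
v=np.load("v.npy"); u=np.load("fit.npy"); q=quat(v,0); k=P(v,(0,0,0))[0]
robot.move_straight(k+[0,0,380],q,80)
robot.movep(k+[-60,-150,400],q); robot.pause(.3)
for n in C:
    im=robot.read_camera(n); d=cv2.absdiff(im,np.load(n+".npy")).max(2)>25
    pr=lambda z:proj(n,P(v,(u[3]-20,186,107+z)))[0]
    c=pr(25).astype(int); m=np.zeros_like(d); m[c[1]-22:c[1]+22,c[0]-16:c[0]+16]=1
    nl,lab,st,ce=cv2.connectedComponentsWithStats((d&m).astype(np.uint8)); i=1+np.argmax(st[1:,4])
    print(n,"blob",st[i],ce[i].round(1),"pred top/collar/shank end",pr(46).round(),pr(0).round(),pr(-80).round())
    b=np.load(n+"_rel.npy"); box=(slice(c[1]-14,c[1]+14),slice(c[0]-10,c[0]+10)); print(" change since release",cv2.absdiff(im,b)[box].mean().round(1))
    pk=[(proj(n,P(v,(0,0,z)))[0]).round() for z in(330,305)]; print(" knob px",pk,[int(im[int(p[1]),int(p[0])].mean()) for p in pk])
print(robot.read_t(),robot.read_ft_force())
```

```text
scene blob [315 217  23  26 279] [326.1 230.4] pred top/collar/shank end [333. 223.] [330. 233.] [327. 249.]
 change since release 4.6
 knob px [array([255., 163.]), array([255., 171.])] [50, 50]
side blob [184 271  15  26 194] [192.1 282.5] pred top/collar/shank end [184. 286.] [188. 299.] [193. 318.]
 change since release 6.6
 knob px [array([231., 160.]), array([231., 170.])] [72, 41]
20.85 [-0.10855583 -0.0621606   0.45816756]
```

Run:
```python
from h import *
a=np.load("side.npy"); b=np.load("side_rel.npy"); f=robot.read_camera("side")
g=lambda i:cv2.cvtColor(i,cv2.COLOR_RGB2GRAY)
low=cv2.resize(cv2.imread("pics/low.png")[:,:396],(66,100),interpolation=cv2.INTER_AREA)
t=cv2.cvtColor(low,cv2.COLOR_BGR2GRAY)[38:58,24:36]   # held pin, native origin (184,283)
for n,i in(("rel",b),("fin",f)):
    r=cv2.matchTemplate(g(i)[265:320,165:215],t,cv2.TM_CCOEFF_NORMED); _,s,_,l=cv2.minMaxLoc(r); print(n,round(s,2),(l[0]+165,l[1]+265),"held at (184,283)")
for i in(a,f):
    print("\n".join("".join(f"{x//10:3d}" for x in row) for row in g(i)[276:322,178:206:1][::2]));print()
```

```text
rel 0.55 (197, 280) held at (184,283)
fin 0.55 (197, 280) held at (184,283)
 18 13  9  9  9  8 14 19 19 19 19 19 18 18 19 19 19 18 19 19 19 19 19 18 19 19 19 19
 19 18 16 14 17 19 19 19 18 19 18 18 18 19 19 19 18 19 19 19 19 19 19 19 19 19 19 19
 19 19 19 19 19 19 19 19 18 18 18 19 19 19 18 19 19 19 19 19 19 19 19 18 19 19 19 19
 18 19 19 19 18 18 19 18 19 19 19 19 19 19 19 19 19 19 19 19 19 19 19 19 19 19 19 19
 19 19 19 19 19 18 19 19 19 18 18 19 19 19 19 19 19 19 19 18 19 19 19 19 19 19 19 19
 19 19 19 18 18 19 19 19 18 19 19 19 19 19 19 19 19 19 19 19 19 19 19 19 19 19 18 19
 19 19 19 19 19 19 18 19 19 19 19 19 19 19 19 19 19 19 19 19 19 19 19 19 19 19 19 19
 18 19 19 19 19 19 19 19 19 19 19 19 19 19 19 19 19 19 19 19 19 19 19 19 19 19 19 18
 19 19 18 19 19 19 19 19 19 19 19 19 19 19 19 19 19 19 19 19 19 19 19 19 19 18 19 19
 19 19 19 19 19 19 19 19 19 19 18 17 19 19 19 19 19 19 19 19 19 19 19 19 19 19 19 19
 19 19 19 19 19 19 19 19 18 16 11  4  8 14 18 19 19 19 19 19 19 18 18 19 19 19 20 21
 19 19 19 19 19 19 18 17 15  7  5  6  6  6  5  8 14 18 19 19 20 20 19 19 19 19 19 19
 19 
[... 2186 characters left out ...]
 6  7  9  9  9  9  9
 19 19 19 19 19 19 19 19 19 19 19 19 21 22 19 15 10  8  6  6  6  5  7  9  9  9  9  9
 19 19 19 19 19 19 19 19 19 19 19 19 19 19 18 16 11  8  5  6  6  6  7  9  9  9  9  9
 19 19 19 19 19 19 19 19 19 19 19 19 20 19 19 18 14 10  6  6  6  7  9  9  9  9  9  9
 19 19 19 19 19 19 19 19 19 19 19 19 19 20 20 19 17 13  9  9  9  9  9  9  9  9  9  9
 19 19 19 19 19 19 19 19 19 19 19 19 19 19 18 17 16 15 10  8  9  9  9  9  9  9  9  9
 19 19 19 19 19 19 19 19 19 19 19 19 19 17 16 17 17 16 13  9  9  9  9  9  9  9  9 10
 19 19 19 19 19 19 19 19 19 19 19 18 16 15 17 18 18 16 11  9  9  9  9  9 10  9  9  9
 19 19 19 19 19 19 19 19 19 19 17 15 10  8  9  8  8  9  9  9  9  9  9  9  9  9  9  9
```

The pin's shank end appears at (194,317), against a predicted (193,318) for an upright pin hanging in the notch. The blob from the earlier check was its shadow. Handing in.

```bash
python3 -c "
from workcell import robot
print(robot.hand_in())"
```

```text
the job is handed in; nothing more can be done
None
```

I parked the pin upright in the strip's notch and let it go, then pushed the knob fully down and handed the job in at about 21 s; the hand-in call returned no verdict.

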